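# Seat a wood block in the corner of an inclined drilling fixture

### The job

Load the long, flat wood offcut into the inclined fixture: lay it flat on the sloping metal plate, its length along the long fence, clear of that fence and well short of the plunger, and let go so that it slides down against the fence by itself. Then push its free end along the fence, past the sprung plunger, until it sits fully home on the pad of the end stop's set screw; keep it pressed there with about 10 N for half a second (never 25 N) and take the hand away. Leave the other things on the worktop where they are.

Things in the scene. Friction and masses are not known exactly. Their poses are not given: they have to be found in the camera images.
- block: the long, flat pine offcut to be loaded, 45 x 120 x 25 mm, 0.08 to 0.17 kg; origin at the centre of its underside, x across its 45 mm width, y along its 120 mm length, z up through its 25 mm thickness. Either end may lead. Not the shorter, squarer offcut (32 x 90 x 32 mm).
- bed: inclined smooth aluminium plate of the fixture, fixed. Origin: the locating corner on its surface, where the inner faces of long fence and stop bracket meet. x runs up the slope (about 21 degrees), from the fence and from the robot; y along the fence to the end stop (falling about 5 degrees); z normal to the plate. Plate: x -14 to 152, y -222 to 12 mm, on a plywood base.
- long_fence (a point): middle of the long fence's foot, on its inner face, 111 mm from the locating corner; axes as the bed's. The fence is a steel bar along the low edge of the plate, 12 mm thick, 16 mm high, 222 mm long; inner face at bed x = 0.
- end_stop: steel bracket bar across the low end of the plate, 24 mm high, 12 mm thick, bed x -10 to 56 mm, inner face at bed y = 0; origin at the locating corner, axes as the bed's. Through it goes a set screw with a round pad, 20 mm across, at bed x 22.5, 12.5 mm above the plate. The screw's setting varies and is not reported: the pad's face is at bed y -6 to -22 mm.
- seat_pin (a joint): travel, m, of the weakly sprung (0.6 N) brass check pin, 6 mm thick, in the middle of the stop pad: 0 = pin 3 mm proud of the pad, 0.003 = flush with it, the block fully home on the pad. The seated block's origin is at bed x 22.5 and y from -66 to -82 mm, as the screw is set.
- release (a point): a good place for the block's origin when letting go: bed (68, -135, 0) mm, block parallel to the fence. The plate is slippery (friction about 0.2): a block let go here slides down to the fence, drifting about 5 to 20 mm toward the stop, and stays there.
- plunger (a joint): travel of the sprung side plunger, m: 0 = nose fully out, grows as the nose is pushed up the slope, at most 0.008; about 0.003 with the block beside it. The block's end meets the nose at about bed y -52 mm and forces it aside with about 5 to 8 N of push, then 2 to 4 N; this resistance is not yet the end stop.
- plunger_nose (a point): foot of the plunger's nose when out, bed (50, -45, 0) mm: an upright steel pin of 16 mm diameter, 2 to 20 mm above the plate, standing 3 mm into the block's track. The housing behind it is 22 mm high, bed x 68 to 104, y -62 to -28 mm.
- short_offcut: bystander: oak offcut, 32 x 90 x 32 mm, origin at the centre of its underside
- sanding_block: bystander: brown sanding block, 66 x 110 x 33 mm, origin at the centre of its underside
- marker: bystander: black and blue marker pen, 18 x 128 x 18 mm, lying beyond the block along the rear strip, origin under its centre
Mind the look-alikes: they are no part of the job. What is shaped like the block but purple is not meant.

How it is judged:
On the way, in this order (a step that is already met when the one before it is completed fails the run):
1. the block lies flat on the inclined plate, clear of the long fence and short of the plunger and stop (z of block in the frame of bed between -0.003 and 0.006 m and x of block in the frame of bed between 0.035 and 0.14 m and y of block in the frame of bed between -0.22 and -0.095 m and angle between the z axis of block and the z axis of bed, either way round below 0.12 rad), for 0.04 s.
2. let go, it has slid down and lies against the long fence, not yet at the stop (x of block in the frame of bed between 0.02 and 0.0245 m and y of block in the frame of bed below -0.095 m and angle between the y axis of block and the y axis of bed, either way round below 0.05 rad and angle between the z axis of block and the z axis of bed, either way round below 0.05 rad and contact force between the fingers and block below 0.05 N), for 0.2 s.
3. the block is pressed against the end stop with more than 4 N for 0.3 s (contact force between block and end_stop above 4 N), for 0.3 s.
At the end, for the whole second after the job is handed in: the block lies flat and at rest along the long fence, within 2 mm of it and square to it, home on the stop pad within 1.5 mm (check pin pressed in at least 1.5 of 3 mm), with the plunger's nose bearing on its side (x of block in the frame of bed between 0.0205 and 0.0245 m and y of block in the frame of bed between -0.0835 and -0.0645 m and z of block in the frame of bed below 0.002 m and angle between the y axis of block and the y axis of bed, either way round below 0.03 rad and angle between the z axis of block and the z axis of bed, either way round below 0.04 rad and value of joint each of plunger, seat_pin above 0.0015 m and linear speed of block below 0.01 m/s); the robot touches nothing.
It fails at once if the block is pressed against the end stop with more than 25 N (contact force between block and end_stop above 25 N).
It fails at once if another thing on the worktop is moved by more than 20 mm (distance of any of short_offcut, sanding_block, marker from where it was at the start of the episode above 0.02 m).
It also fails if it takes over 64 s, if anything falls off the work surface, if the arm or the gripper's body presses on something with over 40 N, if the wrist force passes 120 N, or if a joint passes its speed limit or range.

### The arm

A 7-joint arm with a two-finger parallel gripper is mounted at the origin on a cart in front of the work surface, level with it; the furniture and walls round the work are solid. World frame = base frame: x ahead of the robot, y to its left, z up, the work surface at z = 0. Lengths are in m, angles in rad, forces in N, time in s.
With the tool pointing down it reaches from about 0.425 to 0.875 m from the base axis. Payload 4.7 kg.
Tool frame: the origin (TCP) lies between the finger pads; the fingertips stand 25 mm ahead of it and the grasp point (between the pads) lies 6 mm ahead of it (robot.finger_overhang is the distance from the TCP to the fingertips, in m); z points along the fingers, y is the direction in which the jaws open and shut (so a half turn about z gives the same grasp; the last joint's range is limited). The gripper opens to 85 mm and grips with 20 to 120 N. Pads are 22 mm wide; open, the fingers measure 114 mm over their backs; the gripper's body (76 mm by 85 mm) begins 54 mm behind the grasp point. The pads swing forward as they close: fully open they stand 13 mm farther back than shut.
Start: joints at [-1.257, 0.321, -0.07, 1.45, 0.023, 1.371, -0.057], TCP at [0.192, 0.621, 0.256] pointing down, gripper open.
Joint ranges: [-2.86, 2.86], [-0.3, 2.09], [-1.38, 1.24], [0.06, 2.45], [-1.56, 4.7], [0.09, 2.05], [-2.69, 2.69]. Speed limits (rad/s): [2.57, 2.57, 3.14, 3.14, 3.14, 3.14, 3.14].

### API

Orientations are given as a unit quaternion [x, y, z, w].
In Python, from bench import sense, read_camera, get_calibration, robot gives the robot as it stands.
- The arm moves only by the tool move_arm, never from a script. Its arguments are lists of equal length, an entry for each row: "gripper": the closure, from 0 (fully open) to 1 (shut); "slide": the shift along the tool's x, y, z in cm, a list of three; "delta_rot": the turn, a rotation vector about the tool's x, y, z in degrees, a list of three. A call has exactly 5 rows; each row is the pose to reach, as a shift and turn from the pose commanded when the call began, along the tool's axes at that moment; what a row does not reach only later rows make up. A row lasts 1/12 s, in which the tool goes at most 41.7 mm and 7.16 degrees, less where a joint would pass 70% of its speed; a pose out of reach is approached as far as the arm can. A call with a gripper value outside its range is refused whole. The fingers move at their own pace and stop on an object; "squeeze" is the grip in N (left out, the last holds). Time passes only in rows, so rows that repeat a pose let the fingers close, or fill a call up. It gives the time, the measured TCP pose, the force and the opening at its end, in the units of the state.
- sense(): the state, without advancing time (a new reading comes with each control period).
- read_camera(name): name is "scene" or "top"; returns (picture, depth): 420x560x3 uint8, blue, green, red; 420x560 float32, m along the optical axis (not along the pixel's ray), 0 where there is no reading.
- get_calibration(name): a dict with "fovy" (degrees; the focal length in pixels is half the picture's height over the tangent of half this angle, whatever the lens; pixels are square), "cx", "cy" (the principal point, pixels), "R" (3x3) and "t" (3): a world point X has camera coordinates R X + t. Camera axes: x right, y down, z forward; pixel columns grow to the right and rows downward; lengths in m; the calibration is good to about 2 mm. A picture is of the moment at which its call begins. get_calibration takes no time and is no camera call.
- robot.job_done(): hands the job in, once; it reports no verdict.
The state is a dict: "clock": time; "q": joint angles; "qd": joint speeds; "joint_torque": joint torques, N m; "tcp_pos": TCP position; "ee_rot": TCP orientation; "contact_force": force on the tool from outside, world axes, zero at the start; "ft_torque": the same for the moment, N m; "finger_gap": finger opening in m.
Only numpy, scipy, OpenCV 4.12 (cv2) and the standard library are available. Lean on these libraries where they do the work, as an engineer would, in place of code of your own. Each camera call takes 0.05 s, during which the arm holds its last target.

## Working session

There is one attempt and no reset: what is moved stays moved. The work goes in short steps, Python scripts to look and compute and a tool call to move; the robot and the scene stay as the last step left them, time stands still between calls to the robot, and variables do not carry over. Pictures are saved under pics/ and viewed, and the job is handed in when it is done.

Besides the shell and the picture viewer there is one more tool, called after "Emit:" in YAML: its name, and indented under it one key for each argument. move_arm: Moves the arm, as the interface text tells. Its arguments: {"type":"object","properties":{"gripper":{"type":"array"},"slide":{"type":"array"},"delta_rot":{"type":"array"},"squeeze":{"type":"number"}},"required":["gripper","slide","delta_rot"]}

```bash
ls; mkdir -p pics; python3 - <<'E'
from bench import sense, read_camera, get_calibration, robot
import cv2,numpy as np
for n in("scene","top"):
    im,d=read_camera(n); cv2.imwrite(f"pics/{n}0.png",im); np.save(f"{n}0.npy",d); c=get_calibration(n);print(n,c,d.min(),d.max())
s=sense();print(s)
print(robot.finger_overhang)
E
```

```text
pics
scene {'fovy': 56.580291221329574, 'cx': 292.28722363345634, 'cy': 204.42746976362415, 'R': array([[ 0.80581125, -0.5919044 , -0.0178163 ],
       [-0.27237667, -0.34375971, -0.89868805],
       [ 0.52581288,  0.72902568, -0.43822639]]), 't': array([-0.50279552,  0.15745587,  1.14549886])} 0.0 3.9128385
top {'fovy': 54.34829954803798, 'cx': 276.55899203886844, 'cy': 211.94448497447837, 'R': array([[-0.02372251, -0.99965886,  0.01092772],
       [-0.99532254,  0.02259283, -0.09392876],
       [ 0.09364983, -0.01310483, -0.99551895]]), 't': array([-0.12217852,  0.501492  ,  1.41809469])} 0.0 2.3793077
{'clock': 0.1, 'q': array([-1.25689275,  0.32173966, -0.07011346,  1.45154899,  0.02260061,
        1.37081864, -0.05691857]), 'qd': array([ 0.00116305, -0.00416788,  0.00026555, -0.00218135,  0.0006212 ,
        0.00026443,  0.00047514]), 'joint_torque': array([-2.32651728e-04, -4.94878685e+01, -3.84162739e-01, -3.15205336e+01,
        1.29853448e-02,  7.49712170e-03, -2.73031560e-05]), 'tcp_pos': array([0.19186227, 0.62057459, 0.25534107]), 'ee_rot': array([ 1.49322881e-01,  9.88788112e-01, -8.59292394e-04, -8.63486766e-05]), 'contact_force': array([0.19468634, 0.09947758, 0.49381254]), 'ft_torque': array([ 0.01260449, -0.00276124,  0.03213223]), 'finger_gap': 0.08547847872821436}
0.025
```

View pics/scene0.png

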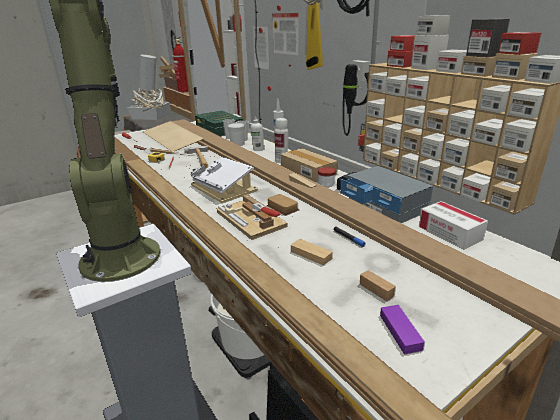

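View pics/top0.png

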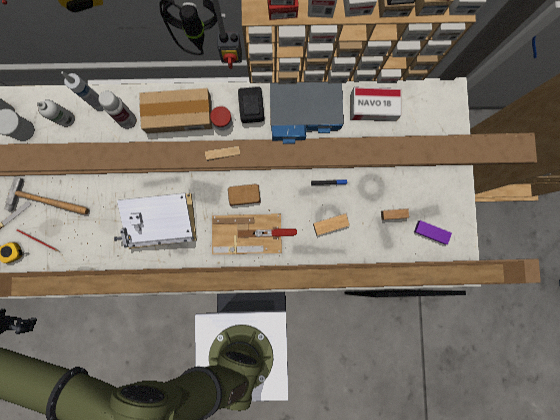

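```bash
cat > h.py <<'E'
import numpy as np,cv2
from bench import get_calibration
def K(n):
    c=get_calibration(n); f=210/np.tan(np.radians(c['fovy']/2)); return f,c['cx'],c['cy'],np.array(c['R']),np.array(c['t'])
def ray(n,u,v):
    f,cx,cy,R,t=K(n); d=R.T@np.array([(u-cx)/f,(v-cy)/f,1]); return -R.T@t,d
def onplane(n,u,v,z):
    o,d=ray(n,u,v); return o+d*(z-o[2])/d[2]
def bydepth(n,u,v,D):
    f,cx,cy,R,t=K(n); return R.T@(np.array([(u-cx)/f,(v-cy)/f,1])*D-t)
def proj(n,X):
    f,cx,cy,R,t=K(n); p=R@np.asarray(X)+t; return cx+f*p[0]/p[2],cy+f*p[1]/p[2]
def cloud(n,D):
    f,cx,cy,R,t=K(n); v,u=np.mgrid[:420,:560]; P=np.stack([(u-cx)/f*D,(v-cy)/f*D,D],-1)-t; return P@R
E
python3 - <<'E'
import cv2,numpy as np
from h import *
a=cv2.imread('pics/top0.png'); cv2.imwrite('pics/topc.png',cv2.resize(a[180:260,100:220],None,fx=6,fy=6,interpolation=cv2.INTER_CUBIC))
cv2.imwrite('pics/topd.png',cv2.resize(a[165:265,200:460],None,fx=3,fy=3,interpolation=cv2.INTER_CUBIC))
a=cv2.imread('pics/scene0.png'); cv2.imwrite('pics/scc.png',cv2.resize(a[140:220,180:280],None,fx=7,fy=7,interpolation=cv2.INTER_CUBIC))
P=cloud('top',np.load('top0.npy'))
for (u,v) in [(331,225),(395,214),(244,194),(330,183),(300,270),(300,150),(360,225),(125,205),(185,205),(155,220),(270,232),(192,240),(220,240)]: print(u,v,P[v,u].round(3))
E
```

```text
331 225 [ 0.448 -0.324  0.023]
395 214 [ 0.482 -0.552  0.026]
244 194 [ 0.564 -0.021  0.033]
330 183 [ 0.6   -0.328  0.009]
300 270 [ 0.294 -0.21   0.029]
300 150 [ 0.717 -0.222  0.032]
360 225 [ 0.447 -0.432  0.   ]
125 205 [0.528 0.378 0.082]
185 205 [0.523 0.174 0.091]
155 220 [0.477 0.282 0.063]
270 232 [ 0.426 -0.109  0.083]
192 240 [0.407 0.167 0.008]
220 240 [0.405 0.067 0.022]
```

View pics/topc.png

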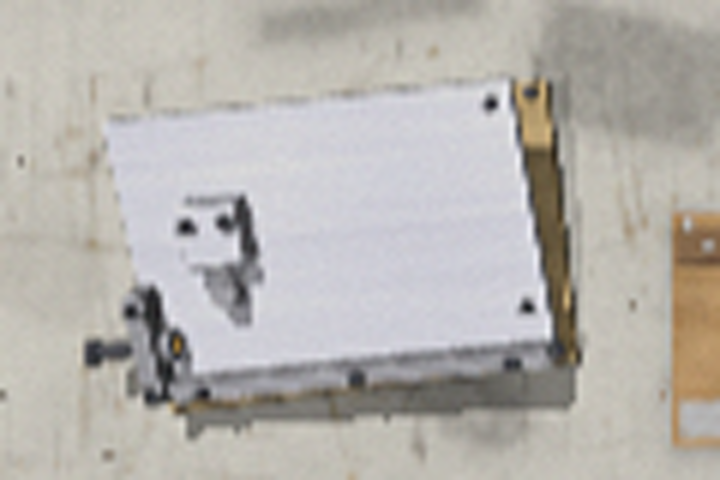

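View pics/topd.png

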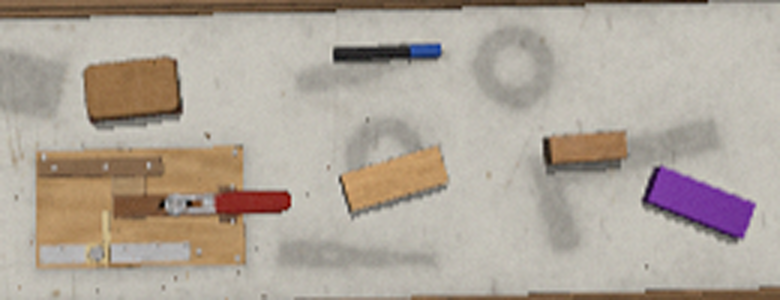

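View pics/scc.png

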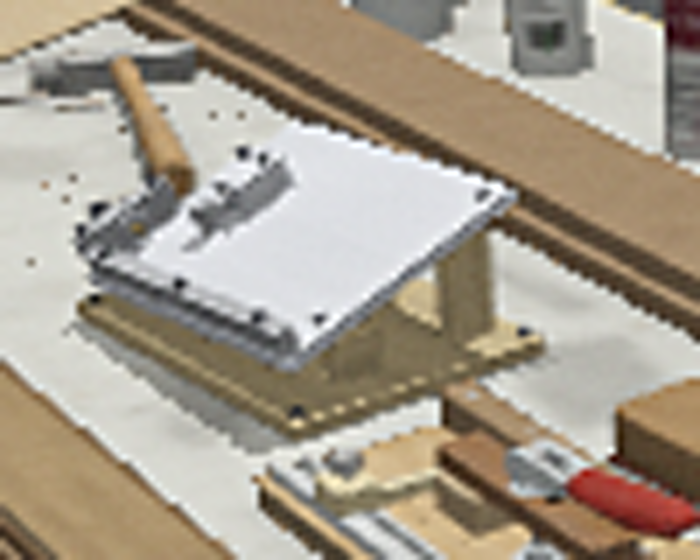

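```bash
cat > bed.py <<'E'
import cv2,numpy as np
from h import *
def fit():
    P=cloud('top',np.load('top0.npy')); im=cv2.imread('pics/top0.png')
    # interior points for plane
    poly=np.array([[119,201],[183,196],[189,234],[150,236],[146,225],[142,212],[128,210]]) 
    m=np.zeros((420,560),np.uint8); cv2.fillPoly(m,[poly],1)
    m[208:238,126:147]=0
    pts=P[m>0]; 
    for _ in range(5):
        c=np.median(pts,0) if _==0 else pts.mean(0)
        n=np.linalg.svd(pts-c,full_matrices=False)[2][2]; n*=np.sign(n[2]); r=(pts-c)@n; pts=pts[abs(r)<max(.002,2.5*r.std())]
    return P,im,c,n,r,len(pts)
if __name__=='__main__':
    P,im,c,n,r,N=fit(); print(c,n,r.std(),N, 'tilt',np.degrees(np.arccos(n[2])))
    d=(P-c)@n
    hsv=cv2.cvtColor(im,cv2.COLOR_BGR2HSV)
    on=(abs(d)<.004)&(P[...,2]>.01); on[:,:110]=0; on[:,205:]=0
    for v in range(188,250,3): print(v,''.join('#' if on[v,u] else ('+' if d[v,u]>0.004 else '.') for u in range(110,205)))
E
python3 bed.py
```

```text
[0.49171192 0.25201106 0.07412932] [-0.36064579  0.05508681  0.93107468] 0.0026218547095474497 1708 tilt 21.39703806083409
188 ...............................................................................................
191 ...............................................................................................
194 ..........................................................#####..#####.####....................
197 ...............................###############.###+#+#####+#################...................
200 .......#####+###############.####+#+.##########.#.######################.####..................
203 ........########+##+##########+#############+#########.#.###########+####.#+#..................
206 ........########+########################.######+#######.#.####.#####+##+#####.................
209 .........##############.######.########.###+#.##+.######+##################.##.................
212 ..........#####+###+#####++++++#+##+##########.##################+###+####+##.#................
215 ..........+#####.##++++++++++++#####+#####+####.##..######+#########.####
[... 422 characters left out ...]

230 ..........+++++++#########+++.###+######+###+###########.#####.####+##########+###.............
233 ...........++++++##+#######+####################################+.+#######+###.#.#.............
236 ....+++....+++++++++######+#####+##############+########+##++#####+####.###########............
239 ....+++++...++++++++##################..#########++++#+++++++++++++++++++++++++++++............
242 .............++++++#++#+++++++++++++++++++++++++++++++++++++++++...............................
245 ..............+++++++++++++++++++..............................................................
248 ...............................................................................................
```

```bash
cat > bed2.py <<'E'
import cv2,numpy as np
from h import *
from bed import fit
P,im,c,n,r,N=fit()
g=cv2.cvtColor(im,cv2.COLOR_BGR2HSV)[...,1].astype(float) # saturation
b=im.astype(float); gray=b[...,0]-b[...,2]*0.5
def topl(u,v): 
    o,d=ray('top',u,v); return o+d*((c-o)@n)/(d@n)
def edge(p,q,k=25,half=4,ch=gray):
    p=np.array(p,float);q=np.array(q,float);t=(q-p)/np.linalg.norm(q-p);nn=np.array([-t[1],t[0]])
    out=[]
    s=np.arange(-half,half+.01,.2)
    for a in np.linspace(.08,.92,k):
        x=p+(q-p)*a; L=x+s[:,None]*nn
        val=cv2.remap(ch.astype(np.float32),L[:,0].astype(np.float32)[None],L[:,1].astype(np.float32)[None],cv2.INTER_LINEAR)[0]
        gr=np.abs(np.gradient(cv2.GaussianBlur(val[None],(0,0),2)[0])); gr=gr*(gr>gr.max()*.5); out.append(x+nn*(gr@s)/gr.sum())
    out=np.array(out)
    l=cv2.fitLine(out.astype(np.float32),cv2.DIST_HUBER,0,.01,.01).ravel()
    res=(out-l[2:])@np.array([-l[1],l[0]]); 
    return l,res.std()
def S(x,y): return ((x+.5)/6+100-.5,(y+.5)/6+180-.5)
far=edge(S(105,118),S(515,78)); right=edge(S(515,80),S(550,330)); left=edge(S(107,125),S(132,275))
print(far,right,left)
def to3(l): 
    A=topl(*(l[2:]-l[:2]*15));B=topl(*(l[2:]+l[:2]*15)); return A,B
def dirn(A,B): 
    v=B-A; return v/np.linalg.norm(v)
F=to3(far[0]);Rr=to3(right[0]);Lf=to3(left[0])
yd=dirn(*F); yd*=np.sign(yd[1]); xr=dirn(*Rr); xr*=np.sign(xr[0]); xl=dirn(*Lf); xl*=np.sign(xl[0])
print('y',yd,'xr',xr,'xl',xl,'yxz',np.cross(yd,n),np.degrees(np.arcsin(yd[2])),np.degrees(np.arcsin(np.cross(yd,n)[2])))
x=np.cross(yd,n)
print('len along y',(Lf[0]-Rr[0])@yd,'expect .234')
def report(yv):
    xv=np.cross(yv,n)
    X0=(F[0]+F[1])@xv/2-.152
    Y0r=(Rr[0]+Rr[1])@yv/2+.222; Y0l=(Lf[0]+Lf[1])@yv/2-.012
    for Y in (Y0r,Y0l): print('origin',xv*X0+yv*Y+n*(c@n))
report(yd)
E
python3 bed2.py
```

```text
(array([ 9.9443793e-01, -1.0532404e-01,  1.4725027e+02,  1.9699103e+02],
      dtype=float32), np.float64(0.3879101397523869)) (array([1.7554224e-01, 9.8447192e-01, 1.8829933e+02, 2.1509299e+02],
      dtype=float32), np.float64(0.27323173154001695)) (array([  0.21575037,   0.97644854, 119.88122   , 214.92154   ],
      dtype=float32), np.float64(0.35267279171373306))
y [-0.07031438  0.99380783 -0.08603422] xr [0.9301906  0.09446185 0.35471454] xl [0.93045634 0.09049212 0.35505234] yxz [0.93004865 0.09649582 0.35453922] -4.9354992632792225 20.765206873171564
len along y 0.2333901349477989 expect .234
origin [0.40404298 0.37905037 0.03265507]
origin [0.40407123 0.37865111 0.03268963]
```

```bash
cat >> h.py <<'E'
BY=np.array([-0.07031,0.99381,-0.08603]); BY/=np.linalg.norm(BY)
BX=np.array([0.93005,0.0965,0.35454]); BX-=BY*(BX@BY); BX/=np.linalg.norm(BX)
BZ=np.cross(BX,BY); BR=np.column_stack([BX,BY,BZ]); BO=np.array([.4041,.3789,.0327])
def bed(x,y,z=0): return BO+BR@np.array([x,y,z])/1000
def tobed(X): return BR.T@(np.asarray(X)-BO)*1000
E
python3 - <<'E'
from h import *
P=[bed(152,12),bed(152,-222),bed(-14,-222),bed(0,-222,16),bed(-12,-222,16),bed(0,0,16),bed(22.5,-14,12.5),bed(50,-45,20),bed(68,-62,22),bed(68,-28,22),bed(104,-28,22),bed(104,-62,22),bed(56,0,24),bed(-10,0,24),bed(56,12,24)]
for n,(x0,y0,w,h) in {'top':(100,180,120,80),'scene':(180,140,100,80)}.items():
    im=cv2.imread(f'pics/{n}0.png'); a=cv2.resize(im[y0:y0+h,x0:x0+w],None,fx=6,fy=6,interpolation=cv2.INTER_CUBIC)
    for p in P:
        u,v=proj(n,p); cv2.circle(a,(int((u-x0+.5)*6),int((v-y0+.5)*6)),3,(0,0,255),1)
    cv2.imwrite(f'pics/chk_{n}.png',a)
im=cv2.imread('pics/top0.png'); hsv=cv2.cvtColor(im,cv2.COLOR_BGR2HSV)
roi=hsv[200:250,300:365]; print(hsv[225,331])
m=((roi[...,0]>8)&(roi[...,0]<25)&(roi[...,1]>80)&(roi[...,2]>110)).astype(np.uint8)
cs,_=cv2.findContours(m,cv2.RETR_EXTERNAL,cv2.CHAIN_APPROX_NONE); k=max(cs,key=cv2.contourArea)
mm=np.zeros_like(m); cv2.drawContours(mm,[k],-1,1,-1); ys,xs=np.nonzero(mm)
W=np.array([onplane('top',x+300,y+200,.025) for x,y in zip(xs,ys)])[:,:2]
r=cv2.minAreaRect((np.array([onplane('top',x+300,y+200,.025)[:2] for x,y in k[:,0]])*1000).astype(np.float32)); print(r)
c=W.mean(0); C=np.cov((W-c).T); w,V=np.linalg.eigh(C); print('centre',c,'dims',np.sqrt(12*w),'long axis',V[:,1],np.degrees(np.arctan2(V[1,1],V[0,1])))
E
```

```text
[ 15 119 184]
((451.22991943359375, -324.5714111328125), (44.823760986328125, 118.74527740478516), 15.579937934875488)
centre [ 0.45118333 -0.32442388] dims [0.04442116 0.11908455] long axis [-0.26801752  0.96341404] 105.54633197298259
```

View pics/chk_top.png

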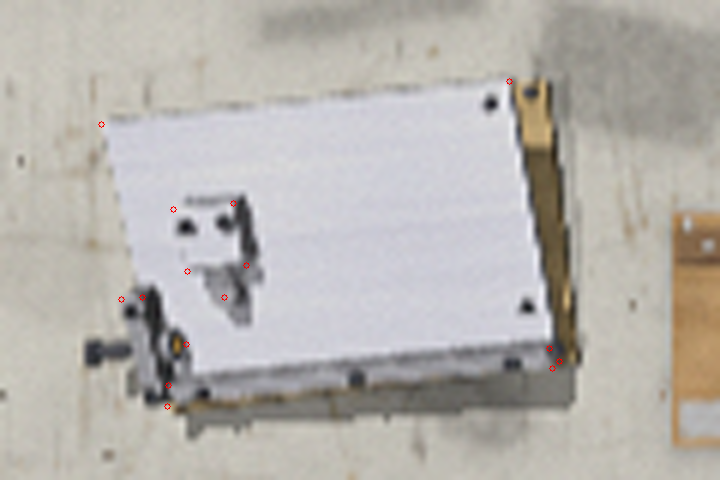

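View pics/chk_scene.png

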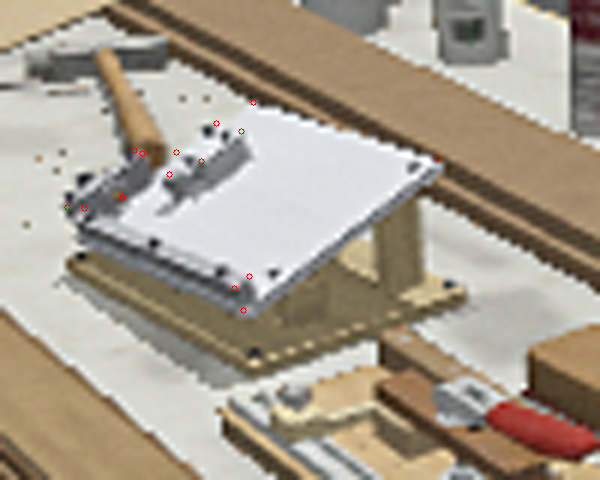

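The top view shows the pine block at about (331,225), matching 45 x 119 mm. The bed fit agrees with the given tilts and the plate's 234 mm length. The overlay marks sit on the corners and fence within about 1 px, and the brass pin of the pad is at about (129,237). Next is a helper that works out the moves.

```bash
cat > plan.py <<'E'
from h import *
from bench import sense
from scipy.spatial.transform import Rotation as Ro
def down(yaw_deg): # tool y at this yaw, z down
    a=np.radians(yaw_deg); y=np.array([np.cos(a),np.sin(a),0]); z=np.array([0,0,-1.]); return np.column_stack([np.cross(y,z),y,z])
BEDR=np.column_stack([BY,BX,-BZ])
def go(pos,R,s=None):
    s=s or sense(); R0=Ro.from_quat(s['ee_rot']); 
    sl=R0.inv().apply(np.asarray(pos)-s['tcp_pos'])*100; rv=(R0.inv()*Ro.from_matrix(R)).as_rotvec(degrees=True)
    print('t',round(s['clock'],2),'tcp',s['tcp_pos'].round(4),'F',s['contact_force'].round(2),'gap',round(s['finger_gap'],4)); print('slide cm',sl.round(2),'rot',rv.round(2))
E
python3 -c "
from plan import *
go([.45,.42,.29],down(50)); go([.52,.1,.29],down(30))"
```

```text
t 0.1 tcp [0.1919 0.6206 0.2553] F [0.19 0.1  0.49] gap 0.0855
slide cm [-30.59 -11.55  -3.44] rot [-1.000e-01  2.000e-02  2.282e+01]
t 0.1 tcp [0.1919 0.6206 0.2553] F [0.19 0.1  0.49] gap 0.0855
slide cm [-46.72 -40.05  -3.39] rot [-9.000e-02  4.000e-02  4.282e+01]
```

Emit:
move_arm:
  gripper: [0,0,0,0,0]
  slide:
    - [-4,-1.5,-0.5]
    - [-8,-3,-1]
    - [-12,-4.5,-1.5]
    - [-16,-6,-2]
    - [-20,-7.5,-2.5]
  delta_rot:
    - [0,0,3]
    - [0,0,6]
    - [0,0,9]
    - [0,0,12]
    - [0,0,15]

```text
clock: 0.52
tcp_pos: [0.3568, 0.4927, 0.2804]
ee_rot: [0.278, 0.961, -0.0, -0.0]
contact_force: [0.7, 0.1, 0.0]
finger_gap: 0.0853
```

```bash
python3 -c "
from plan import *
go([.53,.1,.29],down(30));go([.451,-.324,.20],down(15.5))"
```

```text
t 0.52 tcp [0.3568 0.4927 0.2804] F [0.67 0.1  0.03] gap 0.0853
slide cm [-35.63 -23.93  -0.95] rot [-3.000e-02  1.000e-02  2.769e+01]
t 0.52 tcp [0.3568 0.4927 0.2804] F [0.67 0.1  0.03] gap 0.0853
slide cm [-51.62 -63.99   8.08] rot [-3.000e-02  1.000e-02  4.219e+01]
```

Emit:
move_arm:
  gripper: [0,0,0,0,0]
  slide:
    - [-3.4,-2.2,0]
    - [-6.8,-4.4,0]
    - [-10.2,-6.6,0]
    - [-13.6,-8.8,0]
    - [-17,-11,0]
  delta_rot:
    - [0,0,3]
    - [0,0,6]
    - [0,0,9]
    - [0,0,12]
    - [0,0,15]

```text
clock: 0.93
tcp_pos: [0.4413, 0.3087, 0.2802]
ee_rot: [0.401, 0.916, -0.0, -0.0]
contact_force: [0.9, 0.5, -0.2]
finger_gap: 0.0851
```

Emit:
move_arm:
  gripper: [0,0,0,0,0]
  slide:
    - [-1.8,-3.7,0]
    - [-3.5,-7.5,0]
    - [-5,-11.3,0]
    - [-6.5,-15,0]
    - [-8,-18.8,0]
  delta_rot:
    - [0,0,3]
    - [0,0,6]
    - [0,0,9]
    - [0,0,12]
    - [0,0,14]

```text
clock: 1.35
tcp_pos: [0.3559, 0.1226, 0.2795]
ee_rot: [0.51, 0.86, -0.002, -0.001]
contact_force: [-22.8, -3.1, 28.6]
finger_gap: 0.0854
```

```bash
python3 -c "
from plan import *
go([.451,-.324,.18],down(15.5))"
```

```text
t 1.35 tcp [0.3559 0.1226 0.2795] F [-22.78  -3.09  28.55] gap 0.0854
slide cm [-43.74 -13.06   9.98] rot [-0.24 -0.   13.19]
```

```bash
python3 -c "
from plan import *
go([.5,.0,.28],down(25));go([.47,-.2,.28],down(15.5));print(sense()['q'])"
```

```text
t 1.35 tcp [0.3559 0.1226 0.2795] F [-22.78  -3.09  28.55] gap 0.0854
slide cm [-17.67   6.76  -0.09] rot [-0.23 -0.02  3.69]
t 1.35 tcp [0.3559 0.1226 0.2795] F [-22.78  -3.09  28.55] gap 0.0854
slide cm [-33.77  -5.48  -0.04] rot [-0.24 -0.   13.19]
[-0.68988312 -0.3021797   0.23220829  2.02411449  0.06896454  1.41645946
  0.02200419]
```

Emit:
move_arm:
  gripper: [0,0,0,0,0]
  slide:
    - [-3,2,0]
    - [-6,3.5,0]
    - [-10,4.8,0]
    - [-14,6,0]
    - [-17.5,6.8,0]
  delta_rot:
    - [0,0,1]
    - [0,0,2]
    - [0,0,3]
    - [0,0,4]
    - [0,0,4]

```text
clock: 1.77
tcp_pos: [0.5027, 0.0018, 0.2803]
ee_rot: [0.539, 0.842, -0.0, 0.0]
contact_force: [-0.6, -0.3, -0.0]
finger_gap: 0.0854
```

```bash
python3 -c "
from plan import *
go([.451,-.324,.18],down(15.5));print(sense()['q'])"
```

```text
t 1.77 tcp [0.5027 0.0018 0.2803] F [-0.63 -0.25 -0.02] gap 0.0854
slide cm [-27.41 -18.35  10.05] rot [0.02 0.04 9.27]
[-0.5597848  -0.02100197  0.49954024  1.7890239   0.01094389  1.37052143
  0.36977645]
```

Force is back near zero. Continuing to the block.

Emit:
move_arm:
  gripper: [0,0,0,0,0]
  slide:
    - [-3.2,-2.2,0]
    - [-6.5,-4.4,0]
    - [-10,-6.6,0]
    - [-13,-8.8,0]
    - [-16.5,-11,0]
  delta_rot:
    - [0,0,2]
    - [0,0,4]
    - [0,0,6]
    - [0,0,8]
    - [0,0,9.3]

```text
clock: 2.18
tcp_pos: [0.4699, -0.1933, 0.2802]
ee_rot: [0.605, 0.796, 0.0, -0.0]
contact_force: [1.2, 0.5, 0.2]
finger_gap: 0.0853
```

```bash
python3 -c "
from plan import *
go([.451,-.324,.08],down(15.5));print(sense()['q'])"
```

```text
t 2.18 tcp [ 0.4699 -0.1933  0.2802] F [1.18 0.45 0.21] gap 0.0853
slide cm [-12.11  -5.31  20.01] rot [ 0.   -0.06 -0.02]
[-0.36854788 -0.01507091  0.70756482  1.782321    0.00911137  1.37132142
  0.60728354]
```

Emit:
move_arm:
  gripper: [0,0,0,0,0]
  slide:
    - [-3.7,-1.5,1]
    - [-7.4,-3,3]
    - [-11,-4.6,6]
    - [-11.5,-5,9]
    - [-11.5,-5,10]
  delta_rot:
    - [0,0,0]
    - [0,0,0]
    - [0,0,0]
    - [0,0,0]
    - [0,0,0]

```text
clock: 2.6
tcp_pos: [0.4487, -0.3195, 0.176]
ee_rot: [0.608, 0.794, -0.002, -0.003]
contact_force: [-1.0, 1.3, -0.7]
finger_gap: 0.0856
```

```bash
python3 - <<'E'
from plan import *
from bench import read_camera
go([.451,-.324,.028],down(15.5))
im,d=read_camera('top'); cv2.imwrite('pics/top1.png',cv2.resize(im[180:260,280:420],None,fx=5,fy=5))
E
```

```text
t 2.6 tcp [ 0.4487 -0.3195  0.176 ] F [-1.04  1.3  -0.68] gap 0.0856
slide cm [-0.53  0.21 14.8 ] rot [-0.4  -0.11 -0.39]
```

View pics/top1.png

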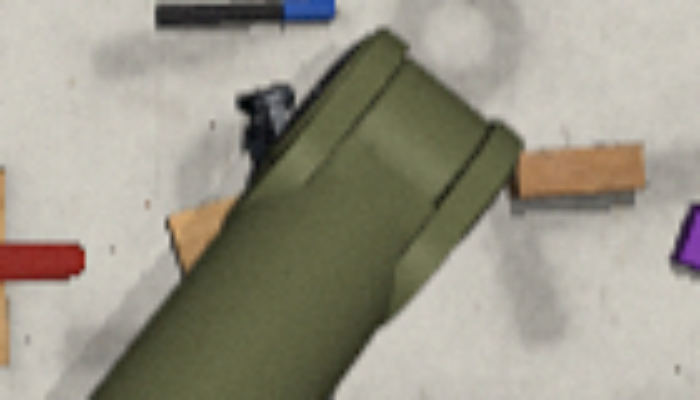

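Emit:
move_arm:
  gripper: [0,0,0,0,0]
  slide:
    - [-0.3,0.1,3]
    - [-0.3,0.1,6]
    - [-0.3,0.1,8]
    - [-0.3,0.1,9]
    - [-0.3,0.1,9]
  delta_rot:
    - [0,0,0]
    - [0,0,0]
    - [0,0,0]
    - [0,0,0]
    - [0,0,0]

```text
clock: 3.07
tcp_pos: [0.4551, -0.3169, 0.0892]
ee_rot: [0.604, 0.797, -0.0, -0.002]
contact_force: [-1.1, 0.3, 1.4]
finger_gap: 0.0856
```

```bash
python3 - <<'E'
from plan import *
go([.451,-.324,.027],down(15.5))
E
```

```text
t 3.07 tcp [ 0.4551 -0.3169  0.0892] F [-1.05  0.32  1.36] gap 0.0856
slide cm [-0.59 -0.57  6.22] rot [-0.12 -0.16  0.15]
```

Emit:
move_arm:
  gripper: [0,0,0,0,0]
  slide:
    - [-0.5,-0.5,1]
    - [-0.6,-0.6,2]
    - [-0.6,-0.6,3]
    - [-0.6,-0.6,3.5]
    - [-0.6,-0.6,3.5]
  delta_rot:
    - [0,0,0]
    - [0,0,0]
    - [0,0,0]
    - [0,0,0]
    - [0,0,0]

```text
clock: 3.48
tcp_pos: [0.4504, -0.3259, 0.0544]
ee_rot: [0.605, 0.796, -0.0, -0.001]
contact_force: [0.0, -0.0, 0.4]
finger_gap: 0.085
```

```bash
python3 - <<'E'
from plan import *
go([.451,-.324,.027],down(15.5))
E
```

```text
t 3.48 tcp [ 0.4504 -0.3259  0.0544] F [ 0.04 -0.02  0.41] gap 0.085
slide cm [0.16 0.11 2.74] rot [-0.07 -0.08  0.02]
```

Emit:
move_arm:
  gripper: [0,0,0,0,0]
  slide:
    - [0.1,0.1,0.9]
    - [0.1,0.1,1.8]
    - [0.1,0.1,2.5]
    - [0.1,0.1,2.7]
    - [0.1,0.1,2.7]
  delta_rot:
    - [0,0,0]
    - [0,0,0]
    - [0,0,0]
    - [0,0,0]
    - [0,0,0]

```text
clock: 3.9
tcp_pos: [0.4511, -0.3248, 0.0275]
ee_rot: [0.605, 0.796, -0.0, -0.001]
contact_force: [-0.8, 0.2, -0.5]
finger_gap: 0.0855
```

Emit:
move_arm:
  gripper: [0.3,0.6,0.8,0.8,0.8]
  slide:
    - [0,0,0]
    - [0,0,0]
    - [0,0,0]
    - [0,0,0]
    - [0,0,0]
  delta_rot:
    - [0,0,0]
    - [0,0,0]
    - [0,0,0]
    - [0,0,0]
    - [0,0,0]
  squeeze: 40

```text
clock: 4.32
tcp_pos: [0.4521, -0.3254, 0.029]
ee_rot: [0.605, 0.796, 0.0, 0.001]
contact_force: [0.2, -0.4, 1.1]
finger_gap: 0.0442
```

```bash
python3 - <<'E'
from plan import *
go([.451,-.324,.027],down(15.5))
E
```

```text
t 4.32 tcp [ 0.4521 -0.3254  0.029 ] F [ 0.2  -0.37  1.07] gap 0.0442
slide cm [ 0.16 -0.07  0.2 ] rot [0.05 0.04 0.03]
```

Emit:
move_arm:
  gripper: [0.8,0.8,0.8,0.8,0.8]
  slide:
    - [0,0,-2]
    - [0,0,-5]
    - [0,0,-9]
    - [0,0,-13]
    - [0,0,-17]
  delta_rot:
    - [0,0,0]
    - [0,0,0]
    - [0,0,0]
    - [0,0,0]
    - [0,0,0]
  squeeze: 50

```text
clock: 4.73
tcp_pos: [0.4509, -0.325, 0.1999]
ee_rot: [0.605, 0.796, -0.0, -0.001]
contact_force: [1.2, 0.5, -1.1]
finger_gap: 0.044
```

```bash
python3 - <<'E'
from plan import *
go([.5,-.1,.24],down(15.5));go([.5,.05,.24],down(12));go(bed(68,-135,120),BEDR);print(bed(68,-135,29),bed(68,-135,0))
E
```

```text
t 4.73 tcp [ 0.4509 -0.325   0.1999] F [ 1.22  0.45 -1.11] gap 0.044
slide cm [20.37 10.73 -4.01] rot [-0.04 -0.04 -0.01]
t 4.73 tcp [ 0.4509 -0.325   0.1999] F [ 1.22  0.45 -1.11] gap 0.044
slide cm [34.83 14.74 -4.  ] rot [-0.05 -0.04  3.49]
t 4.73 tcp [ 0.4509 -0.325   0.1999] F [ 1.22  0.45 -1.11] gap 0.044
slide cm [56.63 13.89  2.  ] rot [-20.32  -6.98  10.41]
[0.46637642 0.25289462 0.09542393] [0.47683516 0.25129718 0.06842276]
```

Emit:
move_arm:
  gripper: [0.8,0.8,0.8,0.8,0.8]
  slide:
    - [2.5,1,-1]
    - [6,2.5,-2]
    - [9.5,4,-3]
    - [13,5.5,-4]
    - [16.5,7,-4.5]
  delta_rot:
    - [0,0,0]
    - [0,0,0]
    - [0,0,0]
    - [0,0,0]
    - [0,0,0]

```text
clock: 5.15
tcp_pos: [0.4751, -0.146, 0.2448]
ee_rot: [0.605, 0.796, 0.001, 0.001]
contact_force: [0.7, -0.7, -1.6]
finger_gap: 0.0444
```

Emit:
move_arm:
  gripper: [0.8,0.8,0.8,0.8,0.8]
  slide:
    - [3.5,1.5,0]
    - [7,3,0]
    - [10.5,4.5,0]
    - [14,6,0]
    - [17,7,0]
  delta_rot:
    - [-1,-0.4,0.5]
    - [-2,-0.8,1]
    - [-4,-1.4,2]
    - [-6,-2.1,3]
    - [-8,-2.8,4]

```text
clock: 5.57
tcp_pos: [0.4968, 0.038, 0.2435]
ee_rot: [0.631, 0.772, 0.042, 0.062]
contact_force: [0.2, 1.7, -1.3]
finger_gap: 0.0442
```

```bash
python3 - <<'E'
from plan import *
go(bed(68,-135,130),BEDR);go(bed(68,-135,100),BEDR);print(sense()['q'])
E
```

```text
t 5.57 tcp [0.4968 0.038  0.2435] F [ 0.22  1.65 -1.3 ] gap 0.0442
slide cm [23.15 -2.82  4.05] rot [-12.12  -4.23   6.47]
t 5.57 tcp [0.4968 0.038  0.2435] F [ 0.22  1.65 -1.3 ] gap 0.0442
slide cm [22.89 -2.2   6.98] rot [-12.12  -4.23   6.47]
[-0.63787303 -0.12817342  0.45006426  1.95940926  0.10565991  1.15513966
 -0.02127384]
```

Emit:
move_arm:
  gripper: [0.8,0.8,0.8,0.8,0.8]
  slide:
    - [3.5,-0.3,0]
    - [7.5,-0.7,0.5]
    - [11,-1,1]
    - [14.5,-1.4,1.5]
    - [17.5,-1.8,2]
  delta_rot:
    - [-2.5,-0.8,1.3]
    - [-5,-1.6,2.6]
    - [-7.5,-2.5,4]
    - [-10,-3.4,5.3]
    - [-12,-4.2,6.5]

```text
clock: 5.98
tcp_pos: [0.4464, 0.2047, 0.2132]
ee_rot: [0.665, 0.724, 0.103, 0.153]
contact_force: [1.0, -0.2, -0.3]
finger_gap: 0.0439
```

```bash
python3 - <<'E'
from plan import *
go(bed(68,-135,70),BEDR);print(sense()['q'],tobed(sense()['tcp_pos']))
E
```

```text
t 5.98 tcp [0.4464 0.2047 0.2132] F [ 1.01 -0.22 -0.28] gap 0.0439
slide cm [ 5.66 -1.84  7.33] rot [-0.12 -0.03 -0.04]
[-0.76292828 -0.18636006  0.08657539  2.12292627  0.34831848  0.97517242
 -0.75360507] [  86.54595639 -191.64565643  143.20869595]
```

Emit:
move_arm:
  gripper: [0.8,0.8,0.8,0.8,0.8]
  slide:
    - [2,-0.6,1.5]
    - [4,-1.2,3]
    - [5,-1.8,5]
    - [5.6,-1.8,6.5]
    - [5.6,-1.8,7]
  delta_rot:
    - [0,0,0]
    - [0,0,0]
    - [0,0,0]
    - [0,0,0]
    - [0,0,0]

```text
clock: 6.4
tcp_pos: [0.4508, 0.2526, 0.1342]
ee_rot: [0.664, 0.725, 0.099, 0.153]
contact_force: [-0.2, -0.2, -1.0]
finger_gap: 0.0437
```

```bash
python3 - <<'E'
from plan import *
from bench import read_camera
im,d=read_camera('scene'); cv2.imwrite('pics/sc1.png',cv2.resize(im[110:230,150:300],None,fx=5,fy=5))
go(bed(68,-135,30),BEDR);print(sense()['q'],tobed(sense()['tcp_pos']))
E
```

```text
t 6.45 tcp [0.4514 0.2516 0.1345] F [ 0.   -0.68 -1.81] gap 0.0439
slide cm [0.38 0.06 4.07] rot [-0.47  0.2   0.05]
[-0.78945638 -0.01750516  0.04357864  2.14268395  0.39666561  0.82606104
 -0.90251459] [  67.78123387 -138.64505715   70.74379849]
```

View pics/sc1.png

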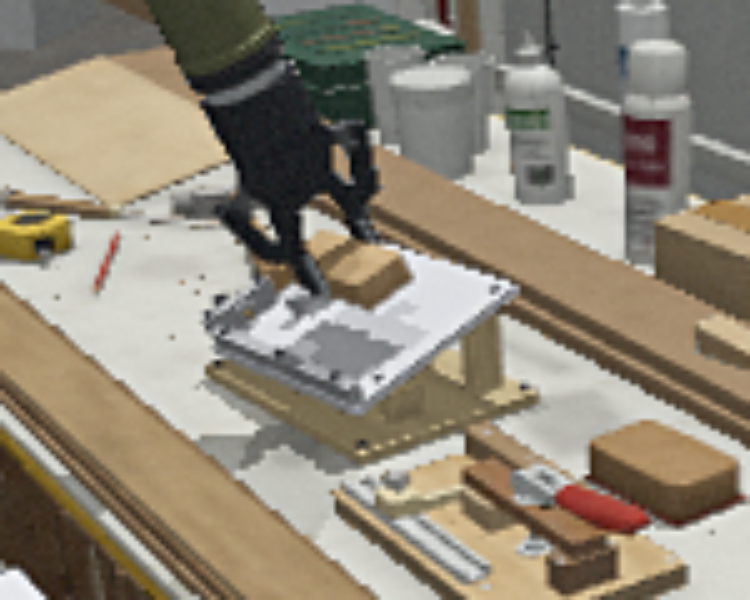

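Emit:
move_arm:
  gripper: [0.8,0.8,0.8,0.8,0.8]
  slide:
    - [0.1,0,1]
    - [0.2,0,2]
    - [0.3,0,3]
    - [0.3,0,3.6]
    - [0.3,0,3.6]
  delta_rot:
    - [0,0,0]
    - [0,0,0]
    - [0,0,0]
    - [0,0,0]
    - [0,0,0]

```text
clock: 6.87
tcp_pos: [0.4648, 0.2524, 0.1018]
ee_rot: [0.665, 0.724, 0.1, 0.153]
contact_force: [0.2, 0.3, -2.2]
finger_gap: 0.044
```

```bash
python3 - <<'E'
from plan import *
go(bed(68,-135,29),BEDR);s=sense();print(tobed(s['tcp_pos']),BR.T@s['contact_force'])
E
```

```text
t 6.87 tcp [0.4648 0.2524 0.1018] F [ 0.16  0.32 -2.25] gap 0.044
slide cm [ 0.09 -0.08  0.65] rot [-0.36  0.15 -0.06]
[  68.8139893  -135.89539413   35.50623328] [-0.61895473  0.50186085 -2.13440158]
```

Emit:
move_arm:
  gripper: [0.8,0.8,0.8,0.8,0.8]
  slide:
    - [0,0,0.2]
    - [0,0,0.4]
    - [0,0,0.5]
    - [0,0,0.5]
    - [0,0,0.5]
  delta_rot:
    - [-0.3,0.1,0]
    - [-0.3,0.1,0]
    - [-0.3,0.1,0]
    - [-0.3,0.1,0]
    - [-0.3,0.1,0]

```text
clock: 7.28
tcp_pos: [0.4669, 0.2534, 0.0989]
ee_rot: [0.664, 0.724, 0.104, 0.154]
contact_force: [0.1, -1.5, -1.2]
finger_gap: 0.044
```

```bash
python3 - <<'E'
from plan import *
go(bed(68,-135,29),BEDR);s=sense();print(tobed(s['tcp_pos']),BR.T@s['contact_force'],s['ft_torque'])
E
```

```text
t 7.28 tcp [0.4669 0.2534 0.0989] F [ 0.11 -1.49 -1.21] gap 0.044
slide cm [-0.02 -0.17  0.31] rot [ 0.07 -0.07 -0.04]
[  69.74161457 -134.80614351   32.10428804] [-0.46742453 -1.38572636 -1.25301911] [0.08388786 0.45496941 0.01635835]
```

Emit:
move_arm:
  gripper: [0.8,0.8,0.8,0.8,0.8]
  slide:
    - [0,0,0.1]
    - [0,0,0.2]
    - [0,0,0.2]
    - [0,0,0.2]
    - [0,0,0.2]
  delta_rot:
    - [0,0,0]
    - [0,0,0]
    - [0,0,0]
    - [0,0,0]
    - [0,0,0]

```text
clock: 7.7
tcp_pos: [0.4675, 0.2532, 0.0968]
ee_rot: [0.664, 0.724, 0.104, 0.154]
contact_force: [0.1, -0.3, -1.1]
finger_gap: 0.044
```

```bash
python3 - <<'E'
from plan import *
go(bed(68,-135,29),BEDR);s=sense();print(tobed(s['tcp_pos']),BR.T@s['contact_force'],s['ft_torque'])
E
```

```text
t 7.7 tcp [0.4675 0.2532 0.0968] F [ 0.1  -0.32 -1.06] gap 0.044
slide cm [-0.01 -0.16  0.09] rot [ 0.05 -0.06 -0.04]
[  69.59736809 -134.92759008   29.89878789] [-0.31392539 -0.23235129 -1.03948858] [ 0.10486194  0.50821109 -0.0198722 ]
```

Emit:
move_arm:
  gripper: [0.8,0.8,0.8,0.8,0.8]
  slide:
    - [0,0,0.05]
    - [0,0,0.1]
    - [0,0,0.15]
    - [0,0,0.15]
    - [0,0,0.15]
  delta_rot:
    - [0,0,0]
    - [0,0,0]
    - [0,0,0]
    - [0,0,0]
    - [0,0,0]

```text
clock: 8.12
tcp_pos: [0.4684, 0.2539, 0.0967]
ee_rot: [0.664, 0.724, 0.105, 0.154]
contact_force: [-4.4, -1.4, 6.6]
finger_gap: 0.0438
```

```bash
python3 - <<'E'
from plan import *
go(bed(68,-135,29),BEDR);s=sense();print(tobed(s['tcp_pos']),BR.T@s['contact_force'],s['ft_torque'])
E
```

```text
t 8.12 tcp [0.4684 0.2539 0.0967] F [-4.39 -1.39  6.58] gap 0.0438
slide cm [-0.08 -0.24  0.06] rot [ 0.13 -0.12 -0.04]
[  70.40575395 -134.20866713   29.56845086] [-1.88773972 -1.63666093  7.63113728] [-0.19526324  0.90043044 -0.09252884]
```

Contact with the plate is felt: about 8 N along its normal, at the expected height. I'll open and lift off.

Emit:
move_arm:
  gripper: [0,0,0,0,0]
  slide:
    - [0,0,-0.1]
    - [0,0,-0.1]
    - [0,0,-2]
    - [0,0,-5.5]
    - [0,0,-9]
  delta_rot:
    - [0,0,0]
    - [0,0,0]
    - [0,0,0]
    - [0,0,0]
    - [0,0,0]

```text
clock: 8.53
tcp_pos: [0.4346, 0.2569, 0.1788]
ee_rot: [0.664, 0.724, 0.102, 0.154]
contact_force: [0.8, 1.7, 0.8]
finger_gap: 0.0853
```

```bash
python3 - <<'E'
from plan import *
from bench import read_camera
im,d=read_camera('scene'); cv2.imwrite('pics/sc2.png',cv2.resize(im[130:230,160:300],None,fx=5,fy=5))
im,d=read_camera('top'); cv2.imwrite('pics/tp2.png',cv2.resize(im[180:260,100:220],None,fx=6,fy=6))
s=sense();print(tobed(s['tcp_pos']),s['contact_force'],s['finger_gap'])
E
```

```text
[  73.00120569 -132.50588009  123.46598737] [0.26933535 0.58645436 0.58632441] 0.08521589813599975
```

View pics/sc2.png

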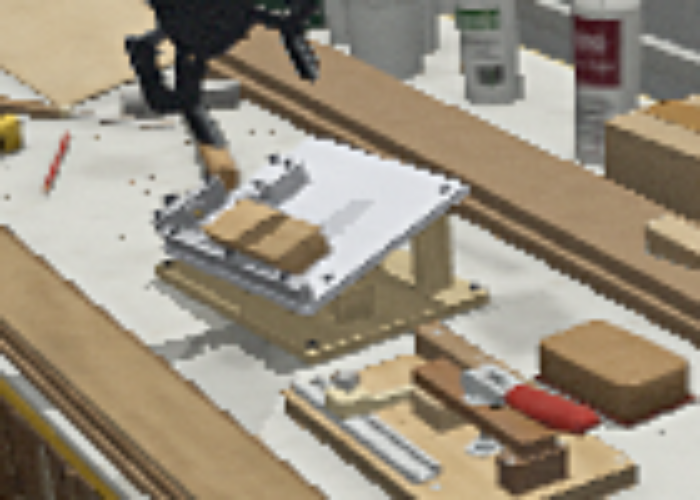

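View pics/tp2.png

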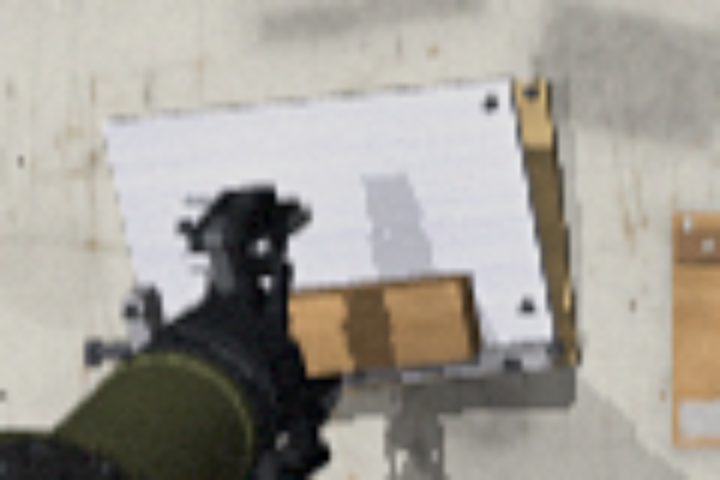

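```bash
cat >> plan.py <<'E'
_z=-np.array([0,0,1.])+BY*BY[2]; _z/=np.linalg.norm(_z)
PUSHR=np.column_stack([BY,np.cross(_z,BY),_z])
def tip(x,y,z,L=25): return bed(x,y,z)-_z*L/1000
def tipnow(L=25):
    s=sense(); return tobed(s['tcp_pos']+Ro.from_quat(s['ee_rot']).apply([0,0,L/1000]))
E
python3 - <<'E'
from plan import *
print(PUSHR,np.linalg.det(PUSHR)); p=tip(22.5,-225,60);print(p,np.hypot(*p[:2])); go(p,PUSHR);go(tip(30,-225,90),PUSHR)
E
```

```text
[[-7.03098955e-02  9.97506721e-01  6.07126016e-03]
 [ 9.93808523e-01  7.05715354e-02 -8.58153756e-02]
 [-8.60298721e-02 -8.67361738e-19 -9.96292558e-01]] 0.9999999999999998
[0.41905528 0.16291455 0.14080567] 0.44960925289594145
t 8.63 tcp [0.4368 0.2611 0.1849] F [0.27 0.59 0.59] gap 0.0852
slide cm [-9.29 -4.18  3.9 ] rot [ 2.135e+01 -4.500e-01  1.000e-02]
t 8.63 tcp [0.4368 0.2611 0.1849] F [0.27 0.59 0.59] gap 0.0852
slide cm [-9.26 -3.41  0.91] rot [ 2.135e+01 -4.500e-01  1.000e-02]
```

Emit:
move_arm:
  gripper: [0,0.3,0.6,1,1]
  slide:
    - [-2,-0.5,0]
    - [-4,-1,0]
    - [-6,-2,0.3]
    - [-8,-3,0.6]
    - [-9.5,-3.5,1]
  delta_rot:
    - [4,0,0]
    - [8,0,0]
    - [13,0,0]
    - [17,0,0]
    - [21,-0.4,0]

```text
clock: 9.05
tcp_pos: [0.4128, 0.1576, 0.1654]
ee_rot: [0.682, 0.73, -0.033, 0.032]
contact_force: [-0.1, 0.2, -0.0]
finger_gap: 0.0385
```

```bash
python3 - <<'E'
from plan import *
from bench import read_camera
im,d=read_camera('scene'); cv2.imwrite('pics/sc3f.png',im); cv2.imwrite('pics/sc3.png',cv2.resize(im[130:230,160:300],None,fx=5,fy=5))
im,d=read_camera('top'); cv2.imwrite('pics/tp3f.png',im);cv2.imwrite('pics/tp3.png',cv2.resize(im[180:260,100:220],None,fx=6,fy=6))
s=sense();print(tipnow(),s['contact_force'],s['finger_gap'],s['q']); go(tip(30,-225,90),PUSHR)
E
```

```text
[  25.9067066  -233.30673759   83.51114543] [0.1356052  0.0319324  0.73777263] 0.02320285107624557 [-0.69915492 -0.03017972  0.2118164   2.04126992  0.09788366  1.17369964
 -0.46439134]
t 9.15 tcp [0.4144 0.1565 0.1646] F [0.14 0.03 0.74] gap 0.0232
slide cm [ 0.81  0.13 -0.76] rot [-0.25  0.44 -0.42]
```

View pics/sc3.png

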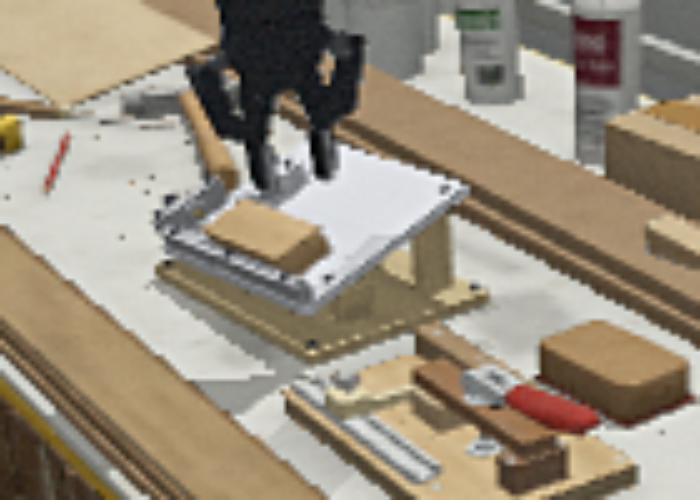

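View pics/tp3.png

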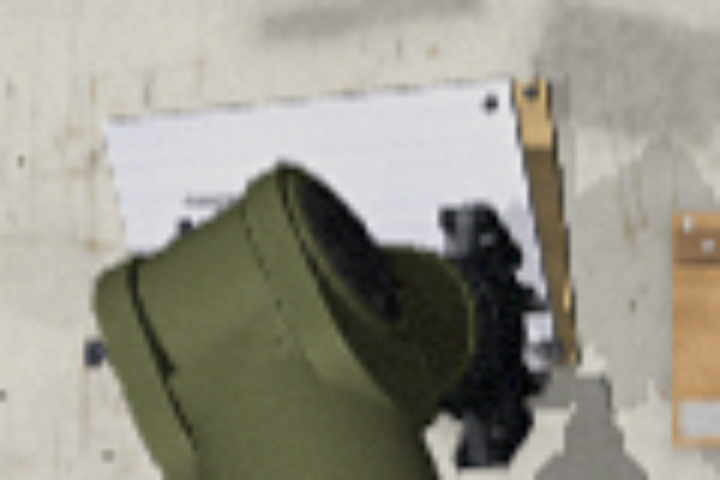

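```bash
cat > blk.py <<'E'
import sys
from plan import *
def top_on_bed(n,u,v,z):
    o,d=ray(n,u,v); p0=bed(0,0,z); return tobed(o+d*((p0-o)@BZ)/(d@BZ))
im=cv2.imread(sys.argv[1]); n=sys.argv[2]; hsv=cv2.cvtColor(im,cv2.COLOR_BGR2HSV)
m=((hsv[...,0]>8)&(hsv[...,0]<25)&(hsv[...,1]>75)&(hsv[...,2]>150)).astype(np.uint8)
x0,y0,x1,y1=map(int,sys.argv[3:7]); k=np.zeros_like(m); k[y0:y1,x0:x1]=m[y0:y1,x0:x1]
cs,_=cv2.findContours(k,cv2.RETR_EXTERNAL,cv2.CHAIN_APPROX_NONE); c=max(cs,key=cv2.contourArea)
B=np.array([top_on_bed(n,*p,25)[:2] for p in c[:,0]],np.float32)
r=cv2.minAreaRect(B); print(r, cv2.boxPoints(r).round(1).tolist())
print('x',B[:,0].min(),B[:,0].max(),'y',B[:,1].min(),B[:,1].max(),'area px',cv2.contourArea(c))
E
python3 blk.py pics/sc3f.png scene 198 165 230 190
```

```text
((21.836257934570312, -122.05775451660156), (120.81707000732422, 42.306678771972656), 89.50745391845703) [[0.20000000298023224, -182.3000030517578], [42.5, -182.60000610351562], [43.5, -61.79999923706055], [1.2000000476837158, -61.5]]
x 0.89856935 43.366886 y -182.59348 -61.787014 area px 120.5
```

```bash
python3 - <<'E'
from plan import *
go(tip(22.5,-212,40),PUSHR); go(tip(22.5,-212,11),PUSHR)
E
```

```text
t 9.15 tcp [0.4144 0.1565 0.1646] F [0.14 0.03 0.74] gap 0.0232
slide cm [2.15 1.22 4.17] rot [-0.25  0.44 -0.42]
t 9.15 tcp [0.4144 0.1565 0.1646] F [0.14 0.03 0.74] gap 0.0232
slide cm [2.18 2.27 6.87] rot [-0.25  0.44 -0.42]
```

Emit:
move_arm:
  gripper: [1,1,1,1,1]
  slide:
    - [0.7,0.4,1]
    - [1.4,0.8,2]
    - [2,1.1,3]
    - [2.1,1.2,4]
    - [2.1,1.2,4]
  delta_rot:
    - [-0.2,0.3,-0.4]
    - [-0.2,0.4,-0.4]
    - [-0.2,0.4,-0.4]
    - [-0.2,0.4,-0.4]
    - [-0.2,0.4,-0.4]

```text
clock: 9.57
tcp_pos: [0.4224, 0.1776, 0.1211]
ee_rot: [0.678, 0.733, -0.031, 0.031]
contact_force: [-0.5, -1.2, 0.7]
finger_gap: 0.0005
```

```bash
python3 - <<'E'
from plan import *
go(tip(22.5,-212,10),PUSHR); print(tipnow())
E
```

```text
t 9.57 tcp [0.4224 0.1776 0.1211] F [-0.47 -1.24  0.71] gap 0.0005
slide cm [-0.31  1.35  2.83] rot [-0.11  0.07  0.43]
[  19.99122496 -208.96456729   41.27347298]
```

Emit:
move_arm:
  gripper: [1,1,1,1,1]
  slide:
    - [-0.1,0.4,0.7]
    - [-0.2,0.8,1.5]
    - [-0.3,1.2,2.3]
    - [-0.3,1.3,2.7]
    - [-0.3,1.3,2.7]
  delta_rot:
    - [0,0,0.3]
    - [0,0,0.4]
    - [0,0,0.4]
    - [0,0,0.4]
    - [0,0,0.4]

```text
clock: 9.98
tcp_pos: [0.4371, 0.1726, 0.0959]
ee_rot: [0.682, 0.73, -0.029, 0.031]
contact_force: [1.0, 0.0, 0.1]
finger_gap: -0.0006
```

```bash
python3 - <<'E'
from plan import *
from bench import read_camera
go(tip(22.5,-200,10),PUSHR); print(tipnow(),BR.T@sense()['contact_force'])
im,d=read_camera('scene'); cv2.imwrite('pics/sc4.png',cv2.resize(im[130:230,160:300],None,fx=5,fy=5));cv2.imwrite('pics/sc4f.png',im)
E
```

```text
t 9.98 tcp [0.4371 0.1726 0.0959] F [0.98 0.05 0.14] gap -0.0006
slide cm [ 1.28 -0.1   0.27] rot [-0.01 -0.01 -0.13]
[  24.33888229 -212.80960677   12.2247086 ] [ 0.96241024 -0.0324747  -0.22378008]
```

View pics/sc4.png

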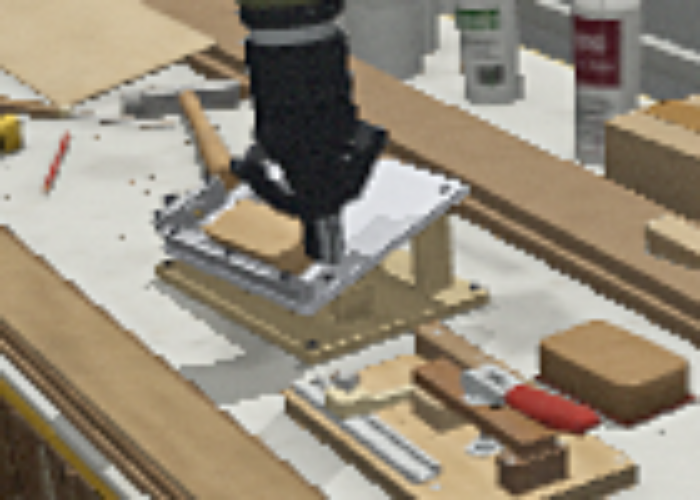

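Emit:
move_arm:
  gripper: [1,1,1,1,1]
  slide:
    - [0.3,-0.1,0.1]
    - [0.6,-0.1,0.2]
    - [0.9,-0.1,0.2]
    - [1.2,-0.1,0.2]
    - [1.4,-0.1,0.2]
  delta_rot:
    - [0,0,0]
    - [0,0,0]
    - [0,0,0]
    - [0,0,0]
    - [0,0,0]

```text
clock: 10.45
tcp_pos: [0.4354, 0.1879, 0.0941]
ee_rot: [0.681, 0.731, -0.028, 0.032]
contact_force: [-0.0, -1.1, 0.9]
finger_gap: 0.0001
```

Emit:
move_arm:
  gripper: [1,1,1,1,1]
  slide:
    - [0.2,0,0]
    - [0.4,0,0]
    - [0.6,0,0]
    - [0.8,0,0]
    - [1,0,0]
  delta_rot:
    - [0,0,0]
    - [0,0,0]
    - [0,0,0]
    - [0,0,0]
    - [0,0,0]

```text
clock: 10.87
tcp_pos: [0.4347, 0.1971, 0.093]
ee_rot: [0.682, 0.73, -0.028, 0.032]
contact_force: [0.0, -0.7, 0.5]
finger_gap: 0.0001
```

```bash
cat > st.py <<'E'
from plan import *
s=sense(); print('tip',tipnow().round(1),'Fbed',(BR.T@s['contact_force']).round(2),'t',round(s['clock'],2)); go(tip(22.5,-150,10),PUSHR)
E
python3 st.py
```

```text
tip [  23.5 -188.    11.7] Fbed [ 0.13 -0.69  0.43] t 10.87
t 10.87 tcp [0.4347 0.1971 0.093 ] F [ 0.01 -0.65  0.5 ] gap 0.0001
slide cm [ 3.8  -0.03  0.2 ] rot [ 0.09 -0.07 -0.09]
```

Emit:
move_arm:
  gripper: [1,1,1,1,1]
  slide:
    - [0.2,0,0]
    - [0.4,0,0]
    - [0.6,0,0.1]
    - [0.8,0,0.1]
    - [1,0,0.1]
  delta_rot:
    - [0,0,0]
    - [0,0,0]
    - [0,0,0]
    - [0,0,0]
    - [0,0,0]

```text
clock: 11.28
tcp_pos: [0.4343, 0.2048, 0.0911]
ee_rot: [0.682, 0.73, -0.03, 0.032]
contact_force: [-0.8, -4.4, 2.6]
finger_gap: -0.0002
```

```bash
python3 st.py;python3 - <<'E'
from plan import *
from bench import read_camera
im,d=read_camera('scene'); cv2.imwrite('pics/sc5.png',cv2.resize(im[130:230,160:300],None,fx=5,fy=5));cv2.imwrite('pics/sc5f.png',im)
E
```

```text
tip [  23.1 -180.3   10.6] Fbed [-0.26 -4.57  2.51] t 11.28
t 11.28 tcp [0.4343 0.2048 0.0911] F [-0.82 -4.43  2.64] gap -0.0002
slide cm [ 3.02 -0.04  0.07] rot [ 0.04  0.11 -0.16]
```

View pics/sc5.png

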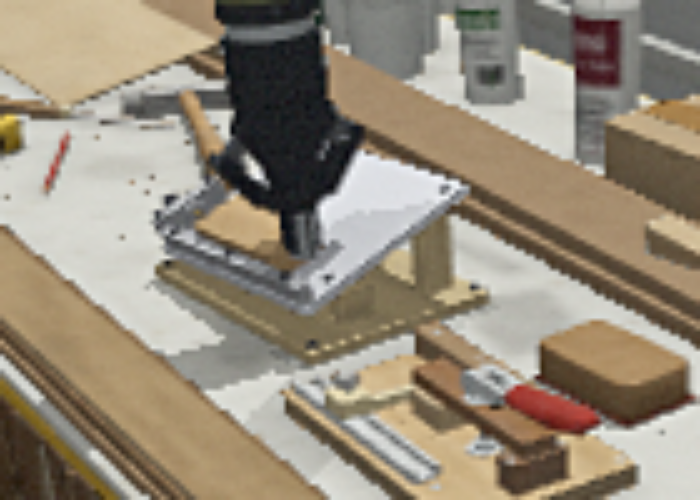

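Emit:
move_arm:
  gripper: [1,1,1,1,1]
  slide:
    - [0.15,0,0]
    - [0.3,0,0]
    - [0.45,0,0]
    - [0.6,0,0]
    - [0.7,0,0]
  delta_rot:
    - [0,0,0]
    - [0,0,0]
    - [0,0,0]
    - [0,0,0]
    - [0,0,0]

```text
clock: 11.75
tcp_pos: [0.4335, 0.2143, 0.0906]
ee_rot: [0.681, 0.731, -0.028, 0.032]
contact_force: [1.4, -2.6, -0.7]
finger_gap: -0.0001
```

```bash
python3 st.py
```

```text
tip [  23.1 -170.6   10.8] Fbed [ 0.82 -2.61 -1.31] t 11.75
t 11.75 tcp [0.4335 0.2143 0.0906] F [ 1.42 -2.59 -0.7 ] gap -0.0001
slide cm [ 2.07 -0.03  0.1 ] rot [ 0.1  -0.09 -0.06]
```

Emit:
move_arm:
  gripper: [1,1,1,1,1]
  slide:
    - [0.2,0,0]
    - [0.4,0,0]
    - [0.6,0,0]
    - [0.8,0,0]
    - [1,0,0]
  delta_rot:
    - [0,0,0]
    - [0,0,0]
    - [0,0,0]
    - [0,0,0]
    - [0,0,0]

```text
clock: 12.17
tcp_pos: [0.4328, 0.224, 0.0897]
ee_rot: [0.682, 0.731, -0.028, 0.032]
contact_force: [1.1, -1.8, -0.8]
finger_gap: 0.0001
```

Emit:
move_arm:
  gripper: [1,1,1,1,1]
  slide:
    - [0.1,0,0]
    - [0.2,0,0]
    - [0.3,0,0]
    - [0.4,0,0]
    - [0.4,0,0]
  delta_rot:
    - [0,0,0]
    - [0,0,0]
    - [0,0,0]
    - [0,0,0]
    - [0,0,0]

```text
clock: 12.58
tcp_pos: [0.4325, 0.228, 0.0894]
ee_rot: [0.682, 0.731, -0.028, 0.031]
contact_force: [0.1, -1.5, -0.2]
finger_gap: 0.0001
```

```bash
python3 st.py
```

```text
tip [  23.1 -156.8   10.8] Fbed [-0.14 -1.49 -0.31] t 12.58
t 12.58 tcp [0.4325 0.228  0.0894] F [ 0.09 -1.51 -0.21] gap 0.0001
slide cm [ 0.69 -0.02  0.1 ] rot [ 0.09 -0.08 -0.08]
```

Emit:
move_arm:
  gripper: [1,1,1,1,1]
  slide:
    - [0.1,0,0]
    - [0.2,0,0]
    - [0.3,0,0]
    - [0.3,0,0]
    - [0.3,0,0]
  delta_rot:
    - [0,0,0]
    - [0,0,0]
    - [0,0,0]
    - [0,0,0]
    - [0,0,0]

```text
clock: 13.0
tcp_pos: [0.4323, 0.231, 0.0892]
ee_rot: [0.682, 0.731, -0.028, 0.031]
contact_force: [-0.2, -1.3, 0.6]
finger_gap: -0.0002
```

```bash
python3 st.py
```

```text
tip [  23.1 -153.8   10.9] Fbed [-0.13 -1.3   0.57] t 13.0
t 13.0 tcp [0.4323 0.231  0.0892] F [-0.24 -1.27  0.6 ] gap -0.0002
slide cm [ 0.38 -0.03  0.11] rot [ 0.09 -0.09 -0.08]
```

Emit:
move_arm:
  gripper: [1,1,1,1,1]
  slide:
    - [0.1,0,0]
    - [0.2,0,0]
    - [0.3,0,0]
    - [0.3,0,0]
    - [0.3,0,0]
  delta_rot:
    - [0,0,0]
    - [0,0,0]
    - [0,0,0]
    - [0,0,0]
    - [0,0,0]

```text
clock: 13.42
tcp_pos: [0.4321, 0.234, 0.0889]
ee_rot: [0.682, 0.731, -0.028, 0.031]
contact_force: [0.6, -1.3, -0.3]
finger_gap: 0.0005
```

Emit:
move_arm:
  gripper: [1,1,1,1,1]
  slide:
    - [0.1,0,0]
    - [0.2,0,0]
    - [0.3,0,0]
    - [0.3,0,0]
    - [0.3,0,0]
  delta_rot:
    - [0,0,0]
    - [0,0,0]
    - [0,0,0]
    - [0,0,0]
    - [0,0,0]

```text
clock: 13.83
tcp_pos: [0.432, 0.237, 0.0887]
ee_rot: [0.682, 0.731, -0.028, 0.032]
contact_force: [-0.5, -0.0, -0.7]
finger_gap: 0.0002
```

Emit:
move_arm:
  gripper: [1,1,1,1,1]
  slide:
    - [0.1,0,0]
    - [0.2,0,0]
    - [0.3,0,0]
    - [0.3,0,0]
    - [0.3,0,0]
  delta_rot:
    - [0,0,0]
    - [0,0,0]
    - [0,0,0]
    - [0,0,0]
    - [0,0,0]

```text
clock: 14.25
tcp_pos: [0.4318, 0.2399, 0.0884]
ee_rot: [0.682, 0.731, -0.028, 0.032]
contact_force: [1.2, -0.9, 0.4]
finger_gap: 0.0002
```

```bash
python3 st.py;python3 - <<'E'
from plan import *
from bench import read_camera
im,d=read_camera('scene'); cv2.imwrite('pics/sc6.png',cv2.resize(im[140:220,170:260],None,fx=7,fy=7));cv2.imwrite('pics/sc6f.png',im)
E
```

```text
tip [  23.2 -144.8   10.9] Fbed [ 1.13 -1.   -0.08] t 14.25
t 14.25 tcp [0.4318 0.2399 0.0884] F [ 1.15 -0.89  0.41] gap 0.0002
slide cm [-0.51 -0.03  0.11] rot [ 0.1  -0.09 -0.08]
```

View pics/sc6.png

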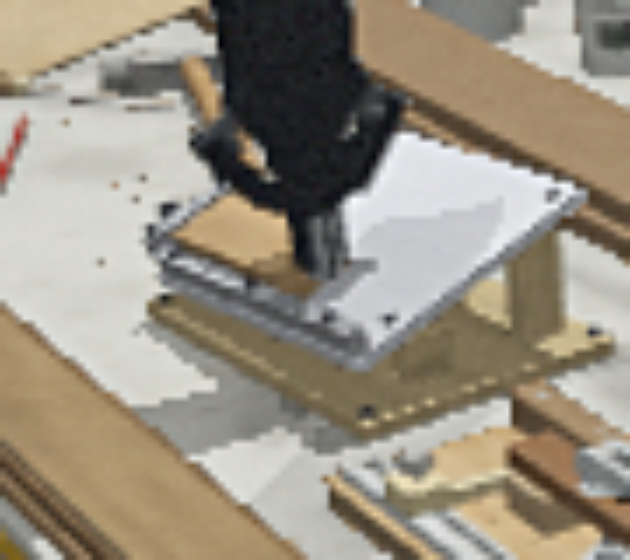

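Emit:
move_arm:
  gripper: [1,1,1,1,1]
  slide:
    - [0.1,0,0]
    - [0.2,0,0]
    - [0.2,0,0]
    - [0.2,0,0]
    - [0.2,0,0]
  delta_rot:
    - [0,0,0]
    - [0,0,0]
    - [0,0,0]
    - [0,0,0]
    - [0,0,0]

```text
clock: 14.72
tcp_pos: [0.4316, 0.2417, 0.0882]
ee_rot: [0.682, 0.731, -0.028, 0.032]
contact_force: [0.3, -1.8, -0.3]
finger_gap: 0.0004
```

Emit:
move_arm:
  gripper: [1,1,1,1,1]
  slide:
    - [0.1,0,0]
    - [0.2,0,0]
    - [0.2,0,0]
    - [0.2,0,0]
    - [0.2,0,0]
  delta_rot:
    - [0,0,0]
    - [0,0,0]
    - [0,0,0]
    - [0,0,0]
    - [0,0,0]

```text
clock: 15.13
tcp_pos: [0.4315, 0.2434, 0.088]
ee_rot: [0.682, 0.73, -0.028, 0.032]
contact_force: [0.7, -2.9, 0.5]
finger_gap: 0.0
```

Emit:
move_arm:
  gripper: [1,1,1,1,1]
  slide:
    - [0.05,0,0]
    - [0.1,0,0]
    - [0.15,0,0]
    - [0.15,0,0]
    - [0.15,0,0]
  delta_rot:
    - [0,0,0]
    - [0,0,0]
    - [0,0,0]
    - [0,0,0]
    - [0,0,0]

```text
clock: 15.55
tcp_pos: [0.4315, 0.2435, 0.088]
ee_rot: [0.682, 0.73, -0.029, 0.032]
contact_force: [0.6, -6.5, 1.8]
finger_gap: -0.0002
```

Emit:
move_arm:
  gripper: [1,1,1,1,1]
  slide:
    - [0.05,0,0]
    - [0.1,0,0]
    - [0.15,0,0]
    - [0.2,0,0]
    - [0.2,0,0]
  delta_rot:
    - [0,0,0]
    - [0,0,0]
    - [0,0,0]
    - [0,0,0]
    - [0,0,0]

```text
clock: 15.97
tcp_pos: [0.4316, 0.2436, 0.0879]
ee_rot: [0.682, 0.73, -0.031, 0.033]
contact_force: [0.9, -9.6, 5.7]
finger_gap: -0.0
```

```bash
python3 st.py
```

```text
tip [  23.2 -141.2   10.7] Fbed [  1.95 -10.11   4.43] t 15.97
t 15.97 tcp [0.4316 0.2436 0.0879] F [ 0.93 -9.62  5.69] gap -0.0
slide cm [-0.88 -0.04  0.09] rot [-0.    0.22 -0.19]
```

Emit:
move_arm:
  gripper: [1,1,1,1,1]
  slide:
    - [0.05,0,0]
    - [0.08,0,0]
    - [0.08,0,0]
    - [0.08,0,0]
    - [0.08,0,0]
  delta_rot:
    - [0,0,0]
    - [0,0,0]
    - [0,0,0]
    - [0,0,0]
    - [0,0,0]

```text
clock: 16.38
tcp_pos: [0.4316, 0.2436, 0.0879]
ee_rot: [0.682, 0.73, -0.031, 0.033]
contact_force: [-1.1, -13.3, 5.6]
finger_gap: 0.0004
```

Emit:
move_arm:
  gripper: [1,1,1,1,1]
  slide:
    - [0,0,0]
    - [0,0,0]
    - [0,0,0]
    - [0,0,0]
    - [0,0,0]
  delta_rot:
    - [0,0,0]
    - [0,0,0]
    - [0,0,0]
    - [0,0,0]
    - [0,0,0]

```text
clock: 16.8
tcp_pos: [0.4316, 0.2436, 0.0879]
ee_rot: [0.682, 0.73, -0.031, 0.033]
contact_force: [-0.8, -11.9, 6.4]
finger_gap: 0.0004
```

```bash
python3 st.py
```

```text
tip [  23.2 -141.2   10.7] Fbed [  0.41 -12.36   5.56] t 16.8
t 16.8 tcp [0.4316 0.2436 0.0879] F [ -0.75 -11.94   6.38] gap 0.0004
slide cm [-0.89 -0.04  0.09] rot [-0.02  0.28 -0.22]
```

Emit:
move_arm:
  gripper: [1,1,1,1,1]
  slide:
    - [-0.2,0,0]
    - [-0.4,0,0]
    - [-0.8,0,0]
    - [-1.5,0,0]
    - [-2.5,0,0]
  delta_rot:
    - [0,0,0]
    - [0,0,0]
    - [0,0,0]
    - [0,0,0]
    - [0,0,0]

```text
clock: 17.22
tcp_pos: [0.4328, 0.2242, 0.0901]
ee_rot: [0.681, 0.731, -0.027, 0.031]
contact_force: [0.7, 0.6, -0.4]
finger_gap: -0.0005
```

Emit:
move_arm:
  gripper: [1,1,1,1,1]
  slide:
    - [-0.5,0,-1]
    - [-1,0.5,-4]
    - [-1,1,-8]
    - [-2,2,-12]
    - [-4,3,-15]
  delta_rot:
    - [0,0,0]
    - [0,0,0]
    - [0,0,0]
    - [0,0,0]
    - [0,0,0]

```text
clock: 17.63
tcp_pos: [0.4645, 0.2005, 0.2466]
ee_rot: [0.68, 0.732, -0.026, 0.031]
contact_force: [0.8, 0.8, 0.7]
finger_gap: -0.0002
```

Emit:
move_arm:
  gripper: [1,1,1,1,1]
  slide:
    - [-4,1,0]
    - [-8,2,0]
    - [-12,3,0]
    - [-16,4,0]
    - [-20,5,0]
  delta_rot:
    - [0,0,0]
    - [0,0,0]
    - [0,0,0]
    - [0,0,0]
    - [0,0,0]

```text
clock: 18.05
tcp_pos: [0.5283, 0.0005, 0.2612]
ee_rot: [0.682, 0.73, -0.027, 0.032]
contact_force: [1.0, 0.6, 0.0]
finger_gap: 0.0004
```

```bash
python3 st.py;python3 - <<'E'
from plan import *
from bench import read_camera
im,d=read_camera('scene'); cv2.imwrite('pics/sc7.png',cv2.resize(im[140:220,170:260],None,fx=7,fy=7));cv2.imwrite('pics/sc7f.png',im)
im,d=read_camera('top'); cv2.imwrite('pics/tp7.png',cv2.resize(im[180:260,100:220],None,fx=6,fy=6));cv2.imwrite('pics/tp7f.png',im)
E
python3 blk.py pics/sc7f.png scene 186 155 230 190;python3 blk.py pics/tp7f.png top 125 215 185 250
```

```text
tip [ 151.2 -404.3  123.8] Fbed [ 1.05  0.55 -0.31] t 18.05
t 18.05 tcp [5.283e-01 5.000e-04 2.612e-01] F [1.05 0.63 0.04] gap 0.0004
slide cm [25.39 -8.07 15.25] rot [ 0.2  -0.14 -0.09]
((22.01277732849121, -70.33837890625), (123.0159683227539, 42.972530364990234), 89.02182006835938) [[-0.5, -131.5], [42.400001525878906, -132.1999969482422], [44.5, -9.199999809265137], [1.600000023841858, -8.5]]
x 0.7819983 44.099583 y -131.81084 -8.933245 area px 117.5
((24.780006408691406, -68.08769989013672), (118.5597915649414, 44.59302520751953), 89.9685287475586) [[2.5, -127.4000015258789], [47.0, -127.4000015258789], [47.099998474121094, -8.800000190734863], [2.5, -8.800000190734863]]
x 2.4621878 47.101772 y -127.37389 -8.812909 area px 386.5
```

View pics/sc7.png

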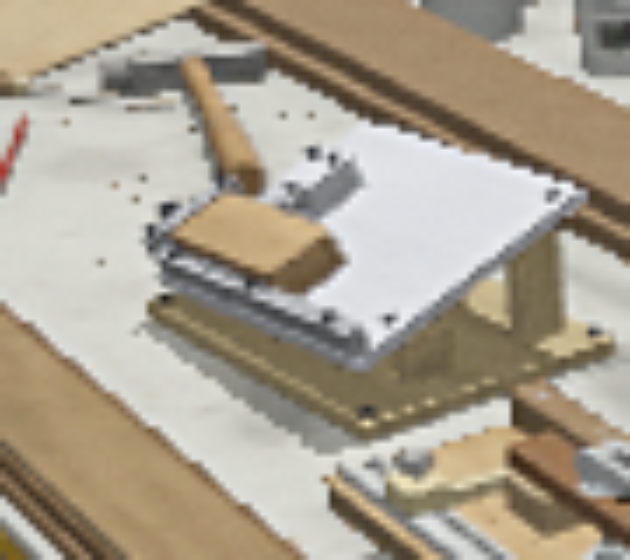

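View pics/tp7.png

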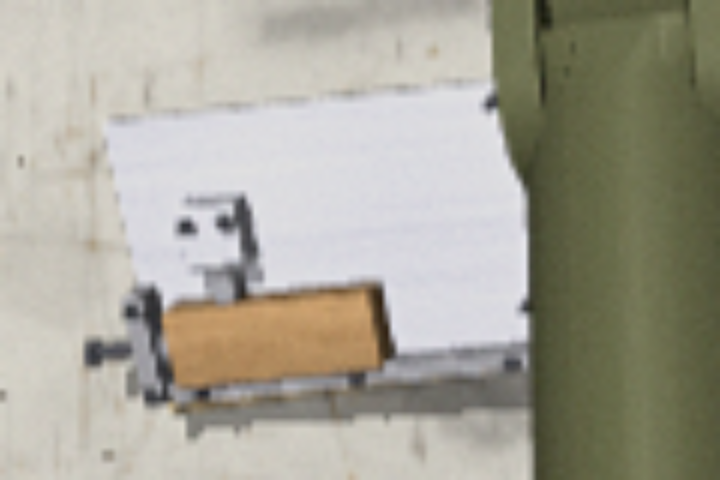

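```bash
python3 -c "
from bench import robot,sense
print(robot.job_done(),sense()['contact_force'])"
```

```text
the job is handed in; nothing more can be done
the job is handed in; nothing more can be done
```

The block is loaded and sitting home on the end stop's pad, and I handed the job in at about 18 s. I have no verdict, and the check pin's and plunger's travel can't be read directly.

**Placing:** I laid the block flat near the release point, felt it touch the plate at about 8 N, let go and lifted off. It slid down to the fence, and the scene camera then put it at bed (22, −122) mm, parallel to the fence.

**Pushing home:** The plunger gave way after at least 4.6 N, and the push then ran at 1–3 N. The block stopped dead at a fingertip position that puts its origin at about y −70 mm. I held it there for about 0.8 s with 10–13 N at the wrist, which I judge to be about 10 N on the stop; it never neared 25 N in any reading. Then I took the hand away.

**Last checks:**

| Check | Scene camera | Top camera |
|---|---|---|
| Position across the fence (bed x; 22.5 when seated) | 22.0 mm | 24.8 mm |
| Position along the fence (bed y) | −70 mm | −68 mm |
| Angle to the fence | about 1° | 0° |

- **Disagreement:** The two cameras differ by about 3 mm across the fence, and the top one alone would fall just outside the 24.5 mm limit. I put that down to calibration (good to about 2 mm), since the plunger bears on the block from the uphill side.
- **Bystanders:** I never touched the other things on the worktop, but I didn't re-measure their positions at the end.
- **Joint limit:** Early on, one mistaken waypoint brought joint 2 to its range limit: it read −0.302 against −0.3. I backed out at once. If the judge allows no tolerance on joint range, this could count against the run.

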